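Set the side guide of a hand labelling machine

ROBOT

A 6-joint arm with a two-finger parallel gripper is mounted at the origin on the work surface. World frame = base frame: x ahead of the robot, y to its left, z up, the work surface at z = 0. Lengths are in m, angles in rad, forces in N, time in s.
With the tool pointing down it reaches from about 0.35 to 0.775 m from the base axis. Payload 7.3 kg.
Tool frame: the origin (TCP) lies between the finger pads; the fingertips stand 8 mm ahead of it and the grasp point (between the pads) lies 11 mm behind it (robot.nose_length is the distance from the TCP to the fingertips, in m); z points along the fingers, y is the line along which they close (so a half turn about z gives the same grasp; the last joint's range is limited). The gripper opens to 92 mm and grips with 3 to 60 N. Pads are 19 mm wide; open, the fingers measure 130 mm over their backs; the gripper's body (75 mm by 190 mm) begins 47 mm behind the grasp point.
Start: joints at [0.979, 0.342, 1.524, -0, 1.275, -0.146], TCP at [0.226, 0.474, 0.235] pointing down, gripper open.
Joint ranges: [-2.53, 2.53], [-0.77, 2.02], [0.04, 2.7], [-1, 4.14], [0.28, 2.66], [-3.11, 3.11]. Speed limits (rad/s): [2.57, 2.57, 3.14, 3.14, 3.14, 3.14].

INTERFACE

Orientations are given as [roll, pitch, yaw] about the fixed x, y, z axes, in that order (R = Rz(yaw) Ry(pitch) Rx(roll)).
In Python, from cell import robot gives the robot as it stands. The module is installed in compiled form; this text tells all that it offers.
- The arm moves only by the shell command python3 -m jog 'ROWS' [FORCE]. ROWS is JSON, a list that holds one entry, the list of rows, each a list of 5 numbers: the gripper's target within -1 to 1 (fully open at 1, half-way at 0, shut at -1), then the shift along the tool's x, y, z in m, then the turn about the tool's z in rad. A call has 1 to 5 rows; each row is the pose to reach, as a shift and turn from the pose commanded when the call began, along the tool's axes at that moment; what a row does not reach only later rows make up. A row lasts 1/12 s, in which the tool goes at most 41.7 mm and 7.16 degrees, less where a joint would pass 70% of its speed; a pose out of reach is approached as far as the arm can. A call with a gripper value outside its range is refused whole. The fingers move at their own pace and stop on an object; FORCE is the grip in N (left out, the last holds). Time passes only in rows, so rows that repeat a pose let the fingers close. It gives the time, the measured TCP pose, the force, the opening and the grip force at its end, in the units of the state.
- robot.observe(): the state, without advancing time (a new reading comes with each control period).
- robot.read_camera(name): name is "scene" or "top"; returns the picture (420x560x3 uint8, red, green, blue); there is no depth.
- robot.camera_model(name): a dict with "camera_matrix" (3x3 intrinsics, pixels), "position" and "attitude" of the camera in the world. Camera axes: x right, y down, z forward; pixel columns grow to the right and rows downward; lengths in m; the calibration is good to about 2 mm. A picture is of the moment at which its call begins. camera_model takes no time and is no camera call.
- robot.hand_in(): hands the job in; it is judged then, once.
The state is a dict: "time": time; "qpos": joint angles; "qvel": joint speeds; "joint_efforts": joint torques, N m; "tool_pos": TCP position; "tool_rot": TCP orientation; "contact_force": force on the tool from outside, world axes, zero at the start; "torque": the same for the moment, N m; "opening": finger opening in m; "grip_force": force on a finger pad.
Only numpy, scipy, OpenCV 4.12 (cv2) and the standard library are available. Lean on these libraries where they do the work, as an engineer would, in place of code of your own. Each camera call takes 0.05 s, during which the arm holds its last target. There are 200 camera calls.

TASK

Set the side guide of the labelling machine for the next batch: take the red crank handle and wind the sloping black handwheel clockwise, for as many turns as it needs, until you feel the guide come up solid against its brass stop collar, without forcing it; then back the wheel off a quarter turn anticlockwise, so that the guide has running clearance, and let go. Leave the jars on the board as they stand.

Things in the scene. Friction and masses are not known exactly. Their poses are not given: they have to be found in the camera images.
- machine: White hand labelling machine on a 560 x 360 mm white board, top 30 mm above the table. Origin on the table plumb below the point where the handwheel sits on its sloping gearbox, 130 mm up; z up; x and y along the board, the wheel's axis leaning 35 degrees from vertical towards -x (outward: [-0.574, 0, 0.819]), to the robot's right. At y -60 to -225 mm stand rollers and side guide, up to 145 mm high
- web_rod (a point): Middle of the white sleeve (32 mm thick, 80 mm long) of a level 16 mm steel rod along machine y, above the upper edge of the wheel at machine x = 35, z = 345 mm, y from -130 to 70 mm, carried from a post with a label reel at x = 172, y = -130 mm. It stops an upright gripper from following the handle all the way round; one tilted in line with the wheel's axis passes clear of it
- wheel: Black handwheel (136 mm over the rim; rim 16 mm thick, its mid-plane 14 mm outward of the origin). Origin on its axis at the gearbox; z = axis, outward. Turns stiffly (0.2 N m, 3 to 4 N at the handle), stays where it is left. Clockwise, seen looking onto the wheel from its handle side, drives the guide to its rigid stop, 1.2 to 2.1 turns away at the start.
- crank_center (a point): Centre of the red crank handle, a cylinder 24 mm thick, 60 mm long, standing on the rim parallel to the wheel's axis, 57 mm from it and 56 mm outward of the origin of wheel; z = outward. It spins freely on its pin, so a grip can keep its direction while the wheel goes round. Its foot is 4 mm above the rim
- guide_face (a point): Blue side guide plate, 150 x 8 x 70 mm, upright across the rollers: the point of its face towards machine +y on the spindle. Driven by the wheel, 6 mm per turn, towards machine +y when the wheel turns clockwise
- stop_face (a point): Brass stop collar, 32 mm thick, 20 mm long, clamped on the spindle: centre of its face towards the guide. The guide comes solid when its face meets this one. Axes as the machine's; the collar does not move
- jar1_center (a point): Clear glass jar, black lid and label, 76 mm thick, 82 mm high, standing on the board; centre, half-way up
- jar2_center (a point): Amber glass jar of the same size, standing on the board; centre
- jar3_center (a point): Green glass jar of the same size, standing on the board; centre
- coupling (a joint): Twist of the springy rubber coupling between the screw and the handwheel (rad), 0 at rest, positive when the wheel is urged clockwise: 0.03 for 10 N at the handle, about 0.01 while running. More than 0.12 either way, some 42 N at the handle, strains it: that is forcing the wheel

How it is judged:
On the way, in this order (a step that is already met when the one before it is completed fails the run):
1. the handwheel has been cranked clockwise until the guide is solid against its stop collar (y of guide_face in the frame of stop_face above -0.0002 m), for 0.15 s.
2. the wheel has been backed off a quarter turn (60 to 120 degrees) (y of guide_face in the frame of stop_face between -0.002 and -0.001 m), for 0.2 s.
At the end, for the whole second after the job is handed in: After having been solid against its stop, the guide stands a quarter turn (60 to 120 degrees of the wheel, 1.0 to 2.0 mm) off it, and the three jars stand within 20 mm of where they were (all of step 2 and distance of each of jar1_center, jar2_center, jar3_center from where it was at the start of the episode below 0.02 m); the robot touches nothing.
It fails at once if the handwheel is forced: more than about 42 N at the handle twists its coupling over 0.12 rad (value of joint coupling above 0.12 rad or value of joint coupling below -0.12 rad).
It fails at once if a jar is knocked over (angle between any of jar1_center, jar2_center, jar3_center's own z axis and vertical above 0.4 rad).
It also fails if it takes over 64 s, if anything falls off the work surface, if the arm or the gripper's body presses on something with over 40 N, if the wrist force passes 120 N, or if a joint passes its speed limit or range.

## Working session

There is one attempt and no reset: what is moved stays moved. The work goes in short steps, Python scripts to look and compute and a shell command to move; the robot and the scene stay as the last step left them, time stands still between calls to the robot, and variables do not carry over. Pictures are saved under pics/ and viewed, at most 10 in all, crops included, and the job is handed in when it is done.

```bash
mkdir -p pics; ls; python3 - <<'E'
from cell import robot
import cv2,numpy as np
for n in("scene","top"):
    im=robot.read_camera(n); cv2.imwrite(f"pics/{n}0.png",im[:,:,::-1]); np.save(f"{n}0.npy",im)
    print(n,robot.camera_model(n))
print(robot.observe())
E
```

```text
pics
scene {'camera_matrix': array([[407.45370678,   0.        , 281.98288114],
       [  0.        , 407.45370678, 208.89998021],
       [  0.        ,   0.        ,   1.        ]]), 'position': array([0.58019496, 0.4285715 , 0.76640747]), 'attitude': array([-2.46435585, -0.0050562 , -3.03808399])}
top {'camera_matrix': array([[530.13371954,   0.        , 270.80814686],
       [  0.        , 530.13371954, 213.8149386 ],
       [  0.        ,   0.        ,   1.        ]]), 'position': array([0.47908518, 0.02134935, 1.15098366]), 'attitude': array([-2.98375015, -0.01993758, -1.58173676])}
{'time': 0.1, 'qpos': array([ 9.78996733e-01,  3.42665080e-01,  1.52492586e+00,  3.16090846e-05,
        1.27541446e+00, -1.45983064e-01]), 'qvel': array([-0.0009617 , -0.00146951, -0.00420127,  0.00176855,  0.00269433,
        0.00086572]), 'joint_efforts': array([ 1.54776197e-03, -4.32006419e+01, -2.44693744e+01,  7.19139352e-02,
        5.26839180e-02, -6.85971054e-05]), 'tool_pos': array([0.22613902, 0.47340356, 0.23410669]), 'tool_rot': array([-3.14019933e+00, -2.35411528e-04,  2.69576674e+00]), 'contact_force': array([-0.31098433,  0.31237078, -0.00649578]), 'torque': array([0.00895941, 0.02388806, 0.01004869]), 'grip_force': 0.0, 'opening': 0.09170616367595479}
```

View pics/scene0.png

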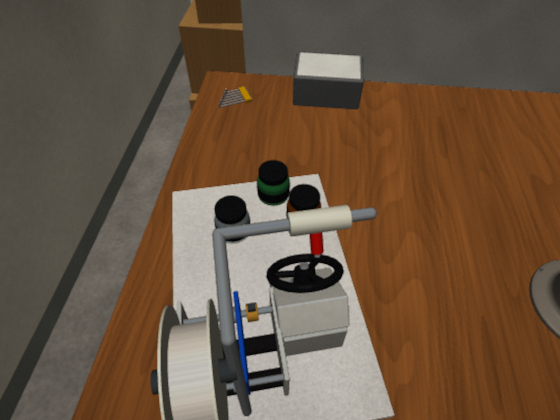

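View pics/top0.png

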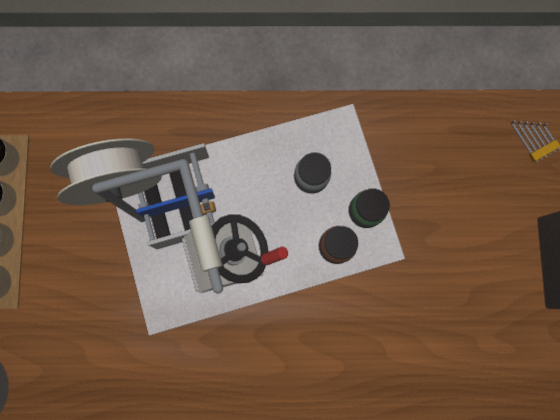

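```bash
python3 - <<'E'
import cv2,numpy as np
t=np.load("top0.npy")[130:310,110:310,::-1]; s=np.load("scene0.npy")[190:350,200:390,::-1]
a=cv2.resize(t,None,fx=2,fy=2.2,interpolation=2)
b=cv2.resize(s,None,fx=2.1,fy=2.475,interpolation=2)
a=cv2.resize(t,(400,360),interpolation=2); b=cv2.resize(s,(399,336),interpolation=2)
o=np.zeros((360,799,3),np.uint8); o[:,:400]=a; o[:336,400:]=b
cv2.imwrite("pics/crop1.png",o)
E
```

```text
(no output)
```

View pics/crop1.png

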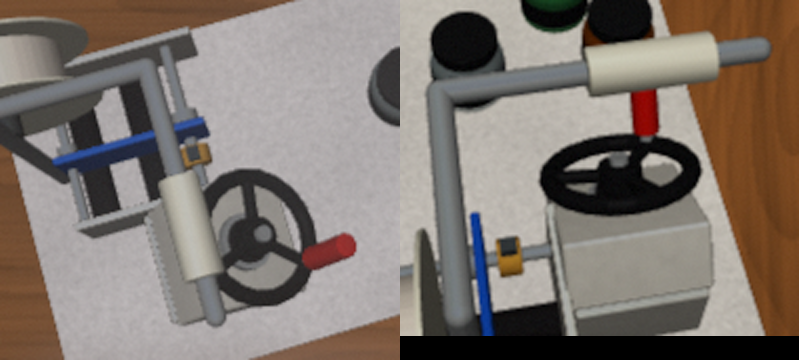

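```bash
cat > h.py <<'E'
import numpy as np,cv2
from scipy.spatial.transform import Rotation as R
from cell import robot
def ray(n,uv):
    m=robot.camera_model(n); d=np.linalg.inv(m["camera_matrix"])@[uv[0],uv[1],1]
    return m["position"],R.from_euler("xyz",m["attitude"]).apply(d)
def plane(n,uv,z):
    p,d=ray(n,uv); return p+d*(z-p[2])/d[2]
def tri(a,b):
    p,d=ray("scene",a); q,e=ray("top",b); s=np.linalg.lstsq(np.c_[d,-e],q-p,rcond=None)[0]
    x,y=p+s[0]*d,q+s[1]*e; return (x+y)/2,np.linalg.norm(x-y)
def proj(n,P):
    m=robot.camera_model(n); c=R.from_euler("xyz",m["attitude"]).inv().apply(np.asarray(P)-m["position"]); c=c@m["camera_matrix"].T; return c[...,:2]/c[...,2:]
def red(im):
    h=cv2.cvtColor(im,cv2.COLOR_RGB2HSV); return (((h[...,0]<6)|(h[...,0]>174))&(h[...,1]>170)&(h[...,2]>70)).astype(np.uint8)
E
python3 - <<'E'
from h import *
T=np.load("top0.npy");S=np.load("scene0.npy")
w=((T.min(2)>120)&(T.max(2).astype(int)-T.min(2)<25)).astype(np.uint8)
w=cv2.morphologyEx(w,cv2.MORPH_CLOSE,np.ones((9,9))); c=max(cv2.findContours(w,0,2)[0],key=cv2.contourArea)
r=cv2.minAreaRect(c);print(r)
hull=cv2.approxPolyDP(cv2.convexHull(c),6,True)[:,0];print([(tuple(p),plane("top",p,.03).round(3)[:2]) for p in hull])
for n,im,(x0,y0,x1,y1) in(("scene",S,(260,245,350,300)),("top",T,(207,208,275,290))):
    k=np.zeros(im.shape[:2],np.uint8); k[y0:y1,x0:x1]=(im[y0:y1,x0:x1].max(2)<60)
    c=max(cv2.findContours(k,0,1)[0],key=cv2.contourArea)
    if n=="top": c=np.array([p for p in c if p[0][0]>232])
    h=cv2.convexHull(c);print(n,len(c),cv2.fitEllipse(h),cv2.fitEllipse(c))
    m=red(im);
    _,l,st,ce=cv2.connectedComponentsWithStats(m);i=1+st[1:,4].argmax();print("red",st[i],ce[i]); q=np.argwhere(l==i)[:,::-1];print(cv2.minAreaRect(q.astype(np.int32)))
E
```

```text
((252.1562042236328, 215.54000854492188), (169.2561798095703, 266.7388000488281), 73.40189361572266)
[((np.int32(352), np.int32(104)), array([ 0.903, -0.186])), ((np.int32(403), np.int32(258)), array([ 0.56 , -0.283])), ((np.int32(149), np.int32(334)), array([0.409, 0.25 ])), ((np.int32(116), np.int32(207)), array([0.675, 0.327])), ((np.int32(143), np.int32(162)), array([0.773, 0.273]))]
scene 172 ((304.3437194824219, 272.9704284667969), (38.20500564575195, 76.8783950805664), 85.56937408447266) ((304.2687683105469, 273.07855224609375), (37.19501495361328, 76.29297637939453), 86.01528930664062)
red [310 233  13  22 243] [316.18518519 243.32510288]
((316.21038818359375, 243.524169921875), (21.176597595214844, 11.460277557373047), 85.2363510131836)
top 253 ((237.27378845214844, 248.61402893066406), (57.882789611816406, 69.30901336669922), 156.77713012695312) ((247.23464965820312, 249.38165283203125), (32.68376541137695, 64.43077850341797), 179.734130859375)
red [278 248   9  10  61] [282.03278689 252.83606557]
((282.0, 252.5), (9.0, 8.0), 90.0)
```

```bash
cat >> h.py <<'E'
PSI=np.arctan2(.25+.283,.409-.56)
A=R.from_euler("z",PSI); OUT=np.array([-np.sin(np.radians(35)),0,np.cos(np.radians(35))]); UP=np.array([OUT[2],0,-OUT[0]]); Y=np.array([0,1.,0])
def rimp(phi,r,s):  # machine coords; phi clockwise deg from top (toward -y), s outward of origin
    p=np.radians(phi); return s*OUT+r*(np.cos(p)*UP-np.sin(p)*Y)
E
python3 - <<'E'
from h import *
T=np.load("top0.npy")
P,e=tri((304.3,273.0),(237.3,248.6));print(P,e,np.degrees(PSI))
for z in(.1415,):print(plane("scene",(304.3,273),z),plane("top",(237.3,248.6),z))
h=cv2.cvtColor(T,cv2.COLOR_RGB2HSV);k=(((h[...,0]<8)|(h[...,0]>170))&(h[...,1]>120)).astype(np.uint8);k[:,:255]=0;k[:,300:]=0;k[:235]=0;k[275:]=0
q=np.argwhere(k)[:,::-1];print(len(q),q.mean(0),cv2.minAreaRect(q.astype(np.int32)),q.min(0),q.max(0))
O=P-A.apply(.014*OUT);print("origin",O)
for phi in range(160,230,10):
    print(phi,[proj("top",O+A.apply(rimp(phi,.057,s))).round(1) for s in(.026,.056,.086)],proj("scene",O+A.apply(rimp(phi,.057,.035))).round(1))
print(proj("top",O+A.apply([[.035,0,.215],[.035,.07,.215]])), "sleeve px in top ~(205,243), rod end ~(217,290)")
E
```

```text
[0.57437541 0.06417362 0.13588177] 0.0018805364310427947 105.81753545965759
[0.5753432  0.06722616 0.1415    ] [0.57292098 0.06408251 0.1415    ]
289 [274.06574394 255.55017301] ((274.1400146484375, 255.48001098632812), (11.426823616027832, 27.235776901245117), 70.55996704101562) [261 247] [287 264]
origin [0.57218662 0.07189963 0.12441364]
160 [array([260. , 232.4]), array([268.5, 228.3]), array([277.5, 224.1])] [288.1 252.4]
170 [array([262.3, 236.8]), array([271. , 232.9]), array([280. , 228.7])] [292.9 251.2]
180 [array([264.1, 241.6]), array([272.8, 237.7]), array([281.9, 233.7])] [298.  250.3]
190 [array([265.2, 246.4]), array([273.9, 242.7]), array([283. , 238.8])] [303.2 249.7]
200 [array([265.5, 251.4]), array([274.3, 247.7]), array([283.5, 243.9])] [308.5 249.5]
210 [array([265.2, 256.2]), array([273.9, 252.6]), array([283.1, 248.9])] [313.6 249.6]
220 [array([264. , 260.8]), array([272.8, 257.3]), array([282.1, 253.7])] [318.6 250.1]
[[204.72571316 243.60789427]
 [216.97710836 287.827082  ]] sleeve px in top ~(205,243), rod end ~(217,290)
```

```bash
cat >> h.py <<'E'
O=np.array([.572,.0734,.130])
def mach(P): return A.inv().apply(np.asarray(P)-[O[0],O[1],0])   # machine frame, z from table
def st():
    o=robot.observe(); m=mach(o["tool_pos"]); f=A.inv().apply(o["contact_force"])
    print("t",round(o["time"],2),"m",(m*1e3).round(1),"rot",o["tool_rot"].round(3),"f",f.round(1),"tq",o["torque"].round(2),"op",round(o["opening"]*1e3,1),"g",round(o["grip_force"],1),"q6",o["qpos"].round(2)); return m
def hand(phi,s=.074,off=-.006):
    p=rimp(phi,.057,s)+[off,0,.13-.011]; return (p*1e3).round(1)
E
python3 - <<'E'
from h import *
st()
for p in list(range(200,320,5))+list(range(50,90,10)):print(p,hand(p))
for n,uv in(("j1",(313,167)),("j2",(339,240)),("j3",(371,204))):print(n,(mach(plane("top",uv,.112))*1e3).round(0))
# start yaw turn
print("turn",2.6958-PSI)
E
```

```text
t 0.1 m [479.1 223.7 234.1] rot [-3.14  -0.     2.696] f [ 0.4  0.2 -0. ] tq [0.01 0.02 0.01] op 91.7 g 0.0 q6 [ 0.98  0.34  1.52  0.    1.28 -0.15]
200 [-92.3  19.5 148.9]
205 [-90.8  24.1 150. ]
210 [-88.9  28.5 151.3]
215 [-86.7  32.7 152.8]
220 [-84.2  36.6 154.6]
225 [-81.5  40.3 156.5]
230 [-78.5  43.7 158.6]
235 [-75.2  46.7 160.9]
240 [-71.8  49.4 163.3]
245 [-68.2  51.7 165.8]
250 [-64.4  53.6 168.4]
255 [-60.5  55.1 171.2]
260 [-56.6  56.1 173.9]
265 [-52.5  56.8 176.8]
270 [-48.4  57.  179.6]
275 [-44.4  56.8 182.5]
280 [-40.3  56.1 185.3]
285 [-36.4  55.1 188.1]
290 [-32.5  53.6 190.8]
295 [-28.7  51.7 193.4]
300 [-25.1  49.4 196. ]
305 [-21.7  46.7 198.4]
310 [-18.4  43.7 200.6]
315 [-15.4  40.3 202.7]
50 [-18.4 -43.7 200.6]
60 [-25.1 -49.4 196. ]
70 [-32.5 -53.6 190.8]
80 [-40.3 -56.1 185.3]
j1 [-200. -117.  112.]
j2 [-206.   39.  112.]
j3 [-289.  -12.  112.]
turn 0.8489355998831241
```

```bash
python3 -m jog '[[[1,0,0,-0.01,0.12],[1,0,0,-0.02,0.24],[1,0,0,-0.03,0.36],[1,0,0,-0.03,0.48],[1,0,0,-0.03,0.60]]]' 15; python3 -m jog '[[[1,0,0,0,0.12],[1,0,0,0,0.24],[1,0,0,0,0.249],[1,0,0,0,0.249]]]'; python3 -c "from h import *;st()"
```

```text
time: 0.52
tool_pos: [0.2264, 0.4738, 0.265]
tool_rot: [3.141, -0.0, 2.09]
contact_force: [-0.5, -0.7, -0.3]
opening: 0.0918
grip_force: 0.0
time: 0.85
tool_pos: [0.2263, 0.4736, 0.2644]
tool_rot: [-3.141, 0.0, 1.85]
contact_force: [0.8, 0.5, -1.2]
opening: 0.0916
grip_force: 0.0
t 0.85 m [479.3 223.6 264.4] rot [-3.141  0.     1.85 ] f [ 0.3 -0.9 -1.2] tq [-0.07  0.07  0.05] op 91.6 g 0.0 q6 [ 0.98  0.32  1.47 -0.    1.35  0.7 ]
```

```bash
python3 -m jog '[[[1,-0.03,0,0,0],[1,-0.07,0,0,0],[1,-0.11,0,0,0],[1,-0.15,0,0,0],[1,-0.19,0,0,0]]]'; python3 -m jog '[[[1,-0.04,0,0,0],[1,-0.08,0,0,0],[1,-0.12,0,0,0],[1,-0.16,0,0,0],[1,-0.20,0,0,0]]]'; python3 -m jog '[[[1,-0.04,0,0,0],[1,-0.08,0,0,0],[1,-0.12,0,0,0],[1,-0.15,0,0,0],[1,-0.176,0,0,0]]]';python3 -m jog '[[[1,0,0.04,0,0],[1,0,0.08,0,0],[1,0,0.12,0,0],[1,0,0.16,0,0],[1,0,0.19,0,0]]]'; python3 - <<'E'
from h import *
st()
for n in("scene","top"): cv2.imwrite(f"pics/{n}1.png",robot.read_camera(n)[:,:,::-1])
a=cv2.imread("pics/scene1.png")[60:360,160:440];b=cv2.imread("pics/top1.png")[100:350,130:400]
o=np.zeros((420,790,3),np.uint8);o[:,:390]=cv2.resize(a,(390,420));o[:370,390:]=cv2.resize(b,(400,370));cv2.imwrite("pics/c2.png",o)
E
```

```text
time: 1.27
tool_pos: [0.278, 0.2892, 0.2646]
tool_rot: [-3.142, 0.0, 1.852]
contact_force: [0.7, 0.2, 1.8]
opening: 0.0918
grip_force: 0.0
time: 1.68
tool_pos: [0.3325, 0.0967, 0.2649]
tool_rot: [3.141, 0.0, 1.851]
contact_force: [0.2, 1.0, 0.0]
opening: 0.0922
grip_force: 0.0
time: 2.1
tool_pos: [0.3808, -0.0733, 0.2647]
tool_rot: [3.141, 0.0, 1.849]
contact_force: [0.8, 0.4, 0.4]
opening: 0.0919
grip_force: 0.0
time: 2.52
tool_pos: [0.5658, -0.0183, 0.2641]
tool_rot: [3.141, -0.0, 1.851]
contact_force: [-0.5, 0.3, 0.6]
opening: 0.0917
grip_force: 0.0
t 2.52 m [-86.6  30.9 264.1] rot [ 3.141 -0.     1.851] f [0.4 0.4 0.6] tq [-0.06  0.03  0.02] op 91.7 g 0.0 q6 [-0.17  0.4   1.36  0.    1.39 -0.45]
```

View pics/c2.png

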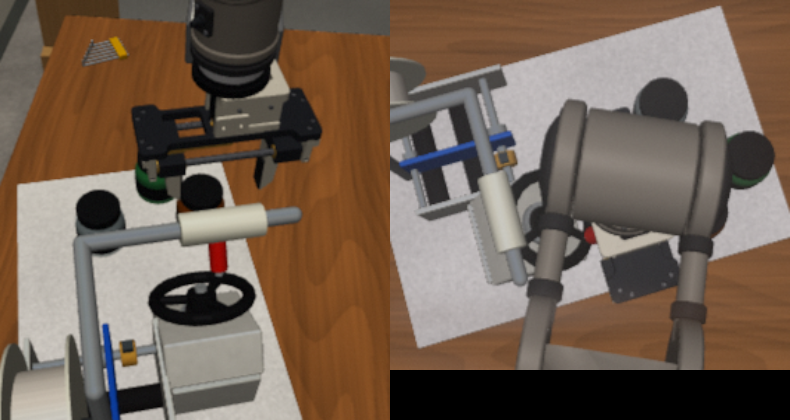

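```bash
python3 -m jog '[[[1,0,-0.002,0.03,0],[1,0,-0.002,0.06,0],[1,0,-0.002,0.09,0],[1,0,-0.002,0.111,0],[0,0,-0.002,0.111,0]]]'; python3 -m jog '[[[-1,0,0,0,0],[-1,0,0,0,0],[-1,0,0,0,0],[-1,0,0,0,0],[-1,0,0,0,0]]]';  python3 -m jog '[[[-1,0,0,0,0],[-1,0,0,0,0]]]'; python3 -c "from h import *;st()"
```

```text
time: 3.03
tool_pos: [0.5579, -0.0194, 0.1494]
tool_rot: [-3.133, -0.004, 1.849]
contact_force: [-0.3, 0.0, 0.2]
opening: 0.0882
grip_force: 0.0
time: 3.45
tool_pos: [0.562, -0.0197, 0.155]
tool_rot: [3.139, 0.001, 1.847]
contact_force: [-0.2, -0.0, 0.6]
opening: 0.0564
grip_force: 0.0
time: 3.62
tool_pos: [0.5616, -0.0196, 0.1541]
tool_rot: [3.141, 0.0, 1.847]
contact_force: [-0.4, 1.2, -1.1]
opening: 0.043
grip_force: 0.0
t 3.62 m [-86.7  35.4 154.1] rot [3.141 0.    1.847] f [ 1.3  0.1 -1.1] tq [-0.02  0.04  0.02] op 43.0 g 0.0 q6 [-0.17  0.48  1.54  0.    1.12 -0.45]
```

```bash
python3 -m jog '[[[-1,0,0,0,0],[-1,0,0,0,0],[-1,0,0,0,0],[-1,0,0,0,0]]]'; python3 -c "from h import *;st()"
```

```text
time: 3.95
tool_pos: [0.5618, -0.0195, 0.1537]
tool_rot: [3.141, -0.0, 1.847]
contact_force: [1.7, 0.4, 0.4]
opening: 0.0234
grip_force: 15.0
t 3.95 m [-86.6  35.2 153.7] rot [ 3.141 -0.     1.847] f [-0.1 -1.8  0.4] tq [ 0.05 -0.14 -0.02] op 23.4 g 15.0 q6 [-0.17  0.48  1.54  0.    1.12 -0.45]
```

```bash
cat >> h.py <<'E'
def tab(a,b,step,s=.074):
    ps=np.arange(a,b+1e-6,step)
    for i in range(0,len(ps)-1,5):
        d=[(hand(p,s)-hand(ps[i],s))*[1,-1,-1]/1e3 for p in ps[i+1:i+6]]
        print(ps[i],[[-1]+[round(float(v),4) for v in x]+[0] for x in d])
E
python3 -c "from h import *;tab(218,298,5)"
```

```text
218.0 [[-1, 0.0026, -0.0038, -0.0018, 0], [-1, 0.0055, -0.0073, -0.0038, 0], [-1, 0.0087, -0.0104, -0.006, 0], [-1, 0.012, -0.0132, -0.0084, 0], [-1, 0.0156, -0.0157, -0.0109, 0]]
243.0 [[-1, 0.0037, -0.002, -0.0026, 0], [-1, 0.0075, -0.0037, -0.0053, 0], [-1, 0.0114, -0.005, -0.008, 0], [-1, 0.0155, -0.0058, -0.0108, 0], [-1, 0.0195, -0.0062, -0.0137, 0]]
268.0 [[-1, 0.0041, 0.0001, -0.0028, 0], [-1, 0.0082, 0.0006, -0.0057, 0], [-1, 0.0122, 0.0015, -0.0085, 0], [-1, 0.0161, 0.0028, -0.0112, 0], [-1, 0.0199, 0.0045, -0.0139, 0]]
293.0 [[-1, 0.0037, 0.0022, -0.0026, 0]]
```

```bash
python3 -m jog '[[[-1,0.0026,-0.0038,-0.0018,0],[-1,0.0055,-0.0073,-0.0038,0],[-1,0.0087,-0.0104,-0.006,0],[-1,0.012,-0.0132,-0.0084,0],[-1,0.0156,-0.0157,-0.0109,0]]]'>/dev/null; python3 -c "from h import *;st()"; python3 -m jog '[[[-1,0.0037,-0.002,-0.0026,0],[-1,0.0075,-0.0037,-0.0053,0],[-1,0.0114,-0.005,-0.008,0],[-1,0.0155,-0.0058,-0.0108,0],[-1,0.0195,-0.0062,-0.0137,0]]]' >/dev/null; python3 -c "from h import *;st();print(hand(268))"
```

```text
t 4.37 m [-70.8  51.5 164.9] rot [3.141 0.    1.847] f [-1.1 -3.9 -3.3] tq [-0.13 -0.68 -0.04] op 23.3 g 15.0 q6 [-0.16  0.44  1.58 -0.    1.12 -0.43]
t 4.78 m [-51.3  57.8 178.5] rot [-3.141  0.     1.847] f [-2.9 -1.9 -3.5] tq [-0.42 -0.42 -0.06] op 23.4 g 15.0 q6 [-0.13  0.4   1.59 -0.    1.14 -0.4 ]
[-50.1  57.  178.5]
```

```bash
python3 -m jog '[[[-1,0.0041,0.0001,-0.0028,0],[-1,0.0082,0.0006,-0.0057,0],[-1,0.0122,0.0015,-0.0085,0],[-1,0.0161,0.0028,-0.0112,0],[-1,0.0199,0.0045,-0.0139,0]]]'>/dev/null; python3 -c "from h import *;st()"; python3 -m jog '[[[-1,0.0037,0.0022,-0.0026,0]]]' >/dev/null; python3 - <<'E'
from h import *
st();print(hand(298))
a=robot.read_camera("scene")[60:340,160:440,::-1];b=robot.read_camera("top")[130:310,130:310,::-1]
o=np.zeros((400,800,3),np.uint8);o[:,:400]=cv2.resize(a,(400,400));o[:,400:]=cv2.resize(b,(400,400));cv2.imwrite("pics/c3.png",o)
E
```

```text
t 5.2 m [-31.3  53.4 192.4] rot [-3.14   0.     1.847] f [-3.7  3.1 -0.1] tq [-0.85  0.41  0.05] op 23.8 g 15.0 q6 [-0.09  0.39  1.58 -0.    1.18 -0.37]
t 5.28 m [-27.6  51.3 195.1] rot [-3.14  -0.     1.847] f [-3.3  3.7 -0.1] tq [-0.92  0.54  0.1 ] op 23.7 g 15.0 q6 [-0.08  0.39  1.57 -0.    1.19 -0.36]
[-26.5  50.3 195. ]
```

View pics/c3.png

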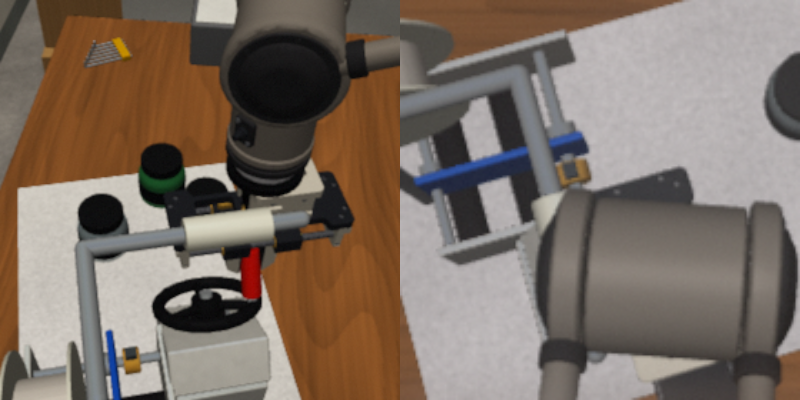

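```bash
python3 -m jog '[[[1,-0.001,0,0,0],[1,-0.002,0,0,0],[1,-0.005,0,0,0],[1,-0.005,0,-0.025,0],[1,-0.005,0,-0.05,0]]]'; python3 -m jog '[[[-1,0,-0.035,0,0],[-1,0,-0.07,0,0],[-1,0,-0.1,0,0],[-1,0,-0.122,0,0],[-1,0,-0.122,0.03,0]]]' ; python3 -c "from h import *;st()"; python3 -m jog '[[[-1,0,0,0.03,0],[-1,0,0,0.061,0],[-1,0,0,0.061,0],[-1,0,0,0.061,0]]]' ;python3 -c "from h import *;st()"
```

```text
time: 5.8
tool_pos: [0.5316, 0.0278, 0.244]
tool_rot: [-3.139, -0.002, 1.846]
contact_force: [1.0, -0.1, 0.3]
opening: 0.0524
grip_force: 0.0
time: 6.22
tool_pos: [0.4147, -0.0063, 0.2188]
tool_rot: [3.133, 0.004, 1.846]
contact_force: [2.9, 0.0, 0.1]
opening: 0.0282
grip_force: 0.0
t 6.22 m [-33.8 173.1 218.8] rot [3.133 0.004 1.846] f [-0.8 -2.8  0.1] tq [-0.06 -0.09  0.06] op 28.2 g 0.0 q6 [-0.2   0.15  1.83  0.    1.15 -0.48]
time: 6.55
tool_pos: [0.4144, -0.0053, 0.1535]
tool_rot: [-3.139, -0.002, 1.846]
contact_force: [-0.4, -0.1, 1.5]
opening: 0.0024
grip_force: 0.0
t 6.55 m [-32.7 173.1 153.5] rot [-3.139e+00 -2.000e-03  1.846e+00] f [0.  0.4 1.5] tq [-0.1  -0.01 -0.03] op 2.4 g 0.0 q6 [-0.2   0.24  1.93  0.    0.98 -0.47]
```

```bash
python3 -m jog '[[[-1,0,0.006,0,0],[-1,0,0.012,0,0],[-1,0,0.016,0,0],[-1,0,0.02,0,0],[-1,0,0.024,0,0]]]' >/dev/null; python3 -c "from h import *;st()"; python3 -m jog '[[[-1,0,0.003,0,0],[-1,0,0.006,0,0],[-1,0,0.009,0,0],[-1,0,0.012,0,0],[-1,0,0.015,0,0]]]' >/dev/null;python3 -c "from h import *;st()"
```

```text
t 6.97 m [-33.  147.9 154.4] rot [3.141 0.    1.847] f [-0.6  4.5  2.9] tq [-0.29  0.4  -0.04] op 0.5 g 0.0 q6 [-0.17  0.28  1.87 -0.    1.   -0.45]
t 7.38 m [-32.5 135.  153.5] rot [-3.138e+00 -1.000e-03  1.847e+00] f [-0.   6.   1.1] tq [-0.19  0.62  0.14] op 0.6 g 0.0 q6 [-0.16  0.3   1.84 -0.    1.01 -0.43]
```

```bash
python3 -m jog '[[[-1,0,0.005,0,0],[-1,0,0.01,0,0],[-1,0,0.015,0,0],[-1,0,0.02,0,0],[-1,0,0.025,0,0]]]' >/dev/null; python3 -c "from h import *;st()"; python3 -m jog '[[[-1,0,0.005,0,0],[-1,0,0.01,0,0],[-1,0,0.015,0,0],[-1,0,0.02,0,0],[-1,0,0.025,0,0]]]' >/dev/null;python3 -c "from h import *;st()"
```

```text
t 7.8 m [-32.3 108.9 154.1] rot [-3.140e+00 -1.000e-03  1.848e+00] f [2.8 5.2 5.4] tq [0.36 0.06 0.37] op 0.3 g 0.0 q6 [-0.13  0.34  1.77  0.    1.03 -0.41]
t 8.22 m [-32.7  83.4 154.1] rot [-3.142 -0.     1.847] f [0.7 3.2 2.8] tq [0.08 0.2  0.23] op 0.5 g 0.0 q6 [-0.11  0.38  1.71  0.    1.05 -0.39]
```

```bash
python3 -m jog '[[[-1,0,0.005,0,0],[-1,0,0.01,0,0],[-1,0,0.015,0,0],[-1,0,0.019,0,0],[-1,0,0.023,0,0]]]' >/dev/null; python3 - <<'E'
from h import *
st()
a=robot.read_camera("scene")[120:400,160:440,::-1];b=robot.read_camera("top")[130:310,130:310,::-1]
o=np.zeros((400,800,3),np.uint8);o[:,:400]=cv2.resize(a,(400,400));o[:,400:]=cv2.resize(b,(400,400));cv2.imwrite("pics/c4.png",o)
for p in(45,50,55,60,65):print(p,hand(p),proj("scene",[O*[1,1,1]+A.apply(rimp(p,.057,s)) for s in(.03,.056,.08)]).round(0).tolist())
E
```

```text
t 8.63 m [-32.9  60.9 153.3] rot [-3.14  -0.     1.847] f [ 0.3  6.  -0.8] tq [-0.28  0.64  0.15] op 0.5 g 0.0 q6 [-0.1   0.42  1.65 -0.    1.08 -0.37]
45 [-15.4 -40.3 202.7] [[285.0, 277.0], [283.0, 263.0], [282.0, 249.0]]
50 [-18.4 -43.7 200.6] [[283.0, 277.0], [281.0, 262.0], [280.0, 248.0]]
55 [-21.7 -46.7 198.4] [[280.0, 276.0], [279.0, 261.0], [278.0, 248.0]]
60 [-25.1 -49.4 196. ] [[279.0, 275.0], [277.0, 261.0], [276.0, 247.0]]
65 [-28.7 -51.7 193.4] [[277.0, 274.0], [275.0, 260.0], [274.0, 246.0]]
```

View pics/c4.png

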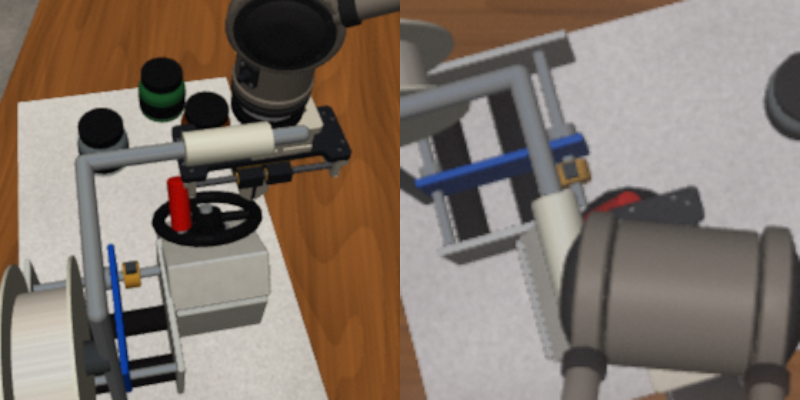

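```bash
cat >> h.py <<'E'
def phi(lo,hi):
    m=red(robot.read_camera("scene")); _,l,s,c=cv2.connectedComponentsWithStats(m); i=1+s[1:,4].argmax()
    for p in range(lo,hi,5): print(p,proj("scene",[O+A.apply(rimp(p,.057,t)) for t in(.026,.056,.086)]).round(1).tolist())
    print("red",s[i],c[i].round(1))
E
python3 -c "
from h import *
phi(30,65)"
```

```text
30 [[293.2, 280.9], [291.6, 263.9], [289.9, 246.5]]
35 [[290.4, 280.6], [288.7, 263.7], [287.0, 246.3]]
40 [[287.7, 280.1], [286.0, 263.3], [284.3, 246.0]]
45 [[285.2, 279.6], [283.5, 262.8], [281.7, 245.5]]
50 [[282.8, 278.9], [281.1, 262.2], [279.3, 245.0]]
55 [[280.7, 278.1], [278.9, 261.5], [277.1, 244.4]]
60 [[278.8, 277.3], [277.0, 260.7], [275.2, 243.7]]
red [277 244  16  38 480] [284.2 262.8]
```

```bash
python3 -m jog '[[[-1,0,0.004,-0.002,0],[-1,0,0.008,-0.002,0],[-1,0,0.012,-0.002,0],[-1,0,0.012,-0.002,0]]]' >/dev/null; python3 - <<'E'
from h import *
st();phi(50,75)
E
```

```text
t 9.12 m [-32.7  48.9 155.5] rot [-3.140e+00 -1.000e-03  1.847e+00] f [ 0.3  5.  -0.6] tq [-0.17  0.66  0.09] op 0.2 g 0.0 q6 [-0.09  0.44  1.61  0.    1.09 -0.37]
50 [[282.8, 278.9], [281.1, 262.2], [279.3, 245.0]]
55 [[280.7, 278.1], [278.9, 261.5], [277.1, 244.4]]
60 [[278.8, 277.3], [277.0, 260.7], [275.2, 243.7]]
65 [[277.0, 276.4], [275.3, 259.9], [273.4, 243.0]]
70 [[275.6, 275.4], [273.8, 259.0], [271.9, 242.2]]
red [269 242  16  38 455] [276.6 261. ]
```

```bash
python3 -m jog '[[[0.3,0,-0.008,0,0],[0.3,0,-0.008,-0.04,0],[0.3,0,-0.008,-0.08,0],[0.3,0,0.02,-0.09,0],[0.3,0,0.055,-0.09,0]]]' >/dev/null;python3 -m jog '[[[0.3,0.003,0.03,0,0],[0.3,0.005,0.044,0,0],[0.3,0.005,0.044,0,0],[0.3,0.005,0.044,0.03,0],[0.3,0.005,0.044,0.05,0]]]' >/dev/null; python3 -c "from h import *;st()"; python3 -m jog '[[[-1,0,0,0,0],[-1,0,0,0,0],[-1,0,0,0,0],[-1,0,0,0,0],[-1,0,0,0,0]]]'  >/dev/null; python3 -m jog '[[[-1,0,0,0,0],[-1,0,0,0,0]]]'>/dev/null; python3 -c "from h import *;st();tab(61,151,6)
tab(151,301,6)"
```

```text
t 10.0 m [-28.1 -50.1 195.5] rot [3.139e+00 1.000e-03 1.847e+00] f [ 0.2 -0.4 -1.1] tq [-0.1   0.13  0.04] op 58.8 g 0.0 q6 [-0.03  0.57  1.27  0.    1.3  -0.3 ]
t 10.58 m [-28.2 -49.9 196.7] rot [-3.141e+00  1.000e-03  1.847e+00] f [-0.1  4.2  3. ] tq [-0.31  0.69  0.06] op 23.2 g 15.0 q6 [-0.03  0.57  1.27 -0.    1.31 -0.3 ]
61.0 [[-1, -0.0044, 0.0026, 0.0031, 0], [-1, -0.009, 0.0046, 0.0063, 0], [-1, -0.0137, 0.0061, 0.0096, 0], [-1, -0.0186, 0.0069, 0.013, 0], [-1, -0.0235, 0.0071, 0.0165, 0]]
91.0 [[-1, -0.0048, -0.0004, 0.0034, 0], [-1, -0.0096, -0.0015, 0.0067, 0], [-1, -0.0143, -0.0031, 0.01, 0], [-1, -0.0189, -0.0053, 0.0132, 0], [-1, -0.0232, -0.0081, 0.0162, 0]]
121.0 [[-1, -0.004, -0.0034, 0.0029, 0], [-1, -0.0078, -0.0072, 0.0055, 0], [-1, -0.0112, -0.0115, 0.0079, 0], [-1, -0.0142, -0.0162, 0.01, 0], [-1, -0.0168, -0.0213, 0.0118, 0]]
151.0 [[-1, -0.0021, -0.0053, 0.0015, 0], [-1, -0.0038, -0.0109, 0.0026, 0], [-1, -0.005, -0.0167, 0.0035, 0], [-1, -0.0057, -0.0226, 0.004, 0], [-1, -0.0058, -0.0286, 0.0041, 0]]
181.0 [[-1, 0.0003, -0.0059, -0.0003, 0], [-1, 0.0012, -0.0118, -0.0009, 0], [-1, 0.0025, -0.0176, -0.0018, 0], [-1, 0.0043, -0.0231, -0.0031, 0], [-1, 0.0066, -0.0284, -0.0047, 0]]
211.0 [[-1, 0.0028, -0.0049, -0.0019, 0], [-1, 0.0059, -0.0095, -0.0041, 0], [-1, 0.0094, -0.0136, -0.0066, 0], [-1, 0.0133, -0.0173, -0.0093, 0], [-1, 0.0174, -0.0205, -0.0122, 0]]
241.0 [[-1, 0.0044, -0.0026, -0.003, 0], [-1, 0.009, -0.0046, -0.0063, 0], [-1, 0.0137, -0.0061, -0.0096, 0], [-1, 0.0186, -0.0069, -0.013, 0], [-1, 0.0235, -0.0071, -0.0164, 0]]
271.0 [[-1, 0.0048, 0.0004, -0.0034, 0], [-1, 0.0097, 0.0015, -0.0068, 0], [-1, 0.0144, 0.0031, -0.0101, 0], [-1, 0.0189, 0.0053, -0.0132, 0], [-1, 0.0232, 0.0081, -0.0163, 0]]
```

```bash
S='from h import *;st()'
python3 -m jog '[[[-1,-0.0044,0.0026,0.0031,0],[-1,-0.009,0.0046,0.0063,0],[-1,-0.0137,0.0061,0.0096,0],[-1,-0.0186,0.0069,0.013,0],[-1,-0.0235,0.0071,0.0165,0]]]' >/dev/null; python3 -c "$S"
python3 -m jog '[[[-1,-0.0048,-0.0004,0.0034,0],[-1,-0.0096,-0.0015,0.0067,0],[-1,-0.0143,-0.0031,0.01,0],[-1,-0.0189,-0.0053,0.0132,0],[-1,-0.0232,-0.0081,0.0162,0]]]' >/dev/null; python3 -c "$S"
python3 -m jog '[[[-1,-0.004,-0.0034,0.0029,0],[-1,-0.0078,-0.0072,0.0055,0],[-1,-0.0112,-0.0115,0.0079,0],[-1,-0.0142,-0.0162,0.01,0],[-1,-0.0168,-0.0213,0.0118,0]]]' >/dev/null; python3 -c "$S;print(hand(151))"
```

```text
t 11.0 m [-52.1 -58.1 179.7] rot [3.14  0.    1.847] f [-0.1  2.7  6.4] tq [-0.04  0.44  0.05] op 23.6 g 15.0 q6 [-0.06  0.6   1.25  0.    1.29 -0.33]
t 11.42 m [-75.3 -50.9 163.6] rot [3.137 0.    1.846] f [ 0.3 -1.5  5.2] tq [ 0.25 -0.3  -0.09] op 23.3 g 15.0 q6 [-0.1   0.61  1.28  0.    1.25 -0.37]
t 11.83 m [-93.1 -29.2 151.7] rot [3.137e+00 2.000e-03 1.846e+00] f [-4.4 -6.3  3.1] tq [-0.34 -1.09 -0.18] op 23.5 g 15.0 q6 [-0.14  0.59  1.35 -0.    1.19 -0.41]
[-89.3 -27.6 151. ]
```

```bash
S='from h import *;st()'
python3 -m jog '[[[-1,-0.0021,-0.0053,0.0015,0],[-1,-0.0038,-0.0109,0.0026,0],[-1,-0.005,-0.0167,0.0035,0],[-1,-0.0057,-0.0226,0.004,0],[-1,-0.0058,-0.0286,0.0041,0]]]' >/dev/null; python3 -c "$S"
python3 -m jog '[[[-1,0.0003,-0.0059,-0.0003,0],[-1,0.0012,-0.0118,-0.0009,0],[-1,0.0025,-0.0176,-0.0018,0],[-1,0.0043,-0.0231,-0.0031,0],[-1,0.0066,-0.0284,-0.0047,0]]]' >/dev/null; python3 -c "$S;print(hand(211))"
```

```text
t 12.25 m [-99.5  -0.2 147.5] rot [3.138e+00 3.000e-03 1.846e+00] f [-7.4 -4.4  2.6] tq [-0.83 -1.06 -0.14] op 23.5 g 15.0 q6 [-0.16  0.55  1.44 -0.    1.15 -0.44]
t 12.67 m [-93.  29. 152.] rot [3.14  0.004 1.846] f [-8.7 -1.7  1.6] tq [-1.1  -0.76 -0.15] op 23.6 g 15.0 q6 [-0.18  0.5   1.52 -0.    1.12 -0.45]
[-88.5  29.4 151.6]
```

```bash
S='from h import *;st()'
python3 -m jog '[[[-1,0.0045,-0.0049,-0.0019,0],[-1,0.0089,-0.0095,-0.0041,0],[-1,0.0124,-0.0136,-0.0066,0],[-1,0.0163,-0.0173,-0.0093,0],[-1,0.0204,-0.0205,-0.0122,0]]]' >/dev/null; python3 -c "$S"
python3 -m jog '[[[-1,0.0044,-0.0026,-0.003,0],[-1,0.009,-0.0046,-0.0063,0],[-1,0.0137,-0.0061,-0.0096,0],[-1,0.0186,-0.0069,-0.013,0],[-1,0.0235,-0.0071,-0.0164,0]]]' >/dev/null; python3 - <<'E'
from h import *
st();print(hand(271))
o=robot.read_camera("top")[150:240,150:270,::-1];p=robot.read_camera("scene")[280:360,190:310,::-1]
cv2.imwrite("pics/g5.png",np.vstack([cv2.resize(o,(480,300),interpolation=2),cv2.resize(p,(480,300),interpolation=2)]))
E
```

```text
t 13.08 m [-74.   50.9 164.6] rot [-3.14   0.006  1.846] f [-13.2   4.5   7.2] tq [-2.28  0.16  0.04] op 23.5 g 15.1 q6 [-0.16  0.44  1.58 -0.01  1.12 -0.43]
t 13.5 m [-49.6  58.  181.1] rot [-3.14   0.005  1.846] f [-10.2   5.9   7.5] tq [-1.86  0.3   0.03] op 23.3 g 15.1 q6 [-0.12  0.4   1.59 -0.01  1.15 -0.4 ]
[-47.6  57.  180.2]
```

View pics/g5.png

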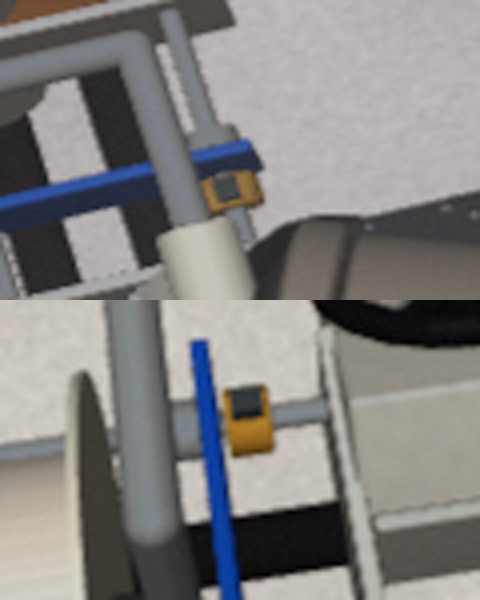

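```bash
python3 - <<'E'
from h import *
a=np.load("scene0.npy"); b=robot.read_camera("scene")
for im in(a,b):
    for v in(310,312,314):
        print(v,[tuple(int(c) for c in im[v,u]) for u in range(236,250)])
E
```

```text
310 [(9, 56, 145), (12, 57, 147), (14, 56, 143), (7, 38, 102), (50, 57, 74), (113, 113, 115), (134, 133, 129), (118, 117, 115), (116, 116, 114), (105, 99, 90), (135, 102, 50), (126, 91, 36), (56, 46, 31), (30, 31, 31)]
312 [(13, 56, 146), (11, 56, 147), (13, 58, 148), (7, 44, 116), (36, 50, 80), (91, 97, 105), (119, 123, 127), (117, 124, 129), (117, 123, 127), (114, 120, 124), (142, 118, 86), (151, 108, 38), (130, 92, 34), (124, 87, 32)]
314 [(15, 57, 144), (14, 59, 150), (12, 59, 148), (9, 51, 133), (28, 46, 94), (89, 95, 104), (117, 122, 124), (118, 120, 124), (115, 119, 121), (114, 116, 118), (123, 106, 85), (147, 105, 37), (157, 110, 33), (160, 113, 37)]
310 [(126, 129, 128), (124, 128, 129), (118, 121, 124), (76, 92, 139), (13, 61, 159), (13, 63, 161), (15, 64, 162), (10, 51, 134), (60, 72, 104), (94, 90, 82), (146, 110, 54), (137, 101, 39), (60, 51, 34), (31, 33, 34)]
312 [(127, 133, 138), (125, 131, 137), (126, 132, 138), (87, 101, 138), (20, 64, 151), (13, 63, 160), (14, 62, 160), (13, 58, 148), (37, 59, 110), (93, 100, 107), (151, 125, 92), (162, 116, 40), (141, 100, 37), (134, 97, 35)]
314 [(124, 130, 137), (125, 132, 139), (123, 129, 136), (92, 106, 129), (34, 68, 142), (13, 63, 161), (12, 63, 159), (12, 58, 148), (30, 52, 107), (90, 95, 101), (135, 115, 94), (158, 113, 40), (170, 121, 38), (171, 122, 39)]
```

```bash
cat > chk.py <<'E'
import sys
from h import *
m=st(); f=A.inv().apply(robot.observe()["contact_force"])
sys.exit(int(np.linalg.norm(f)>float(sys.argv[1])))
E
python3 -m jog '[[[-1,0.004,0.0004,-0.0036,0],[-1,0.0087,0.0015,-0.0072,0],[-1,0.0130,0.0031,-0.0107,0],[-1,0.0175,0.0053,-0.0138,0],[-1,0.0215,0.0076,-0.0163,0]]]' >/dev/null; python3 chk.py 15
python3 -m jog '[[[1,-0.001,0,0,0],[1,-0.003,0,0,0],[1,-0.008,0,0,0],[1,-0.008,0,-0.025,0],[1,-0.008,0,-0.05,0]]]'>/dev/null; python3 -m jog '[[[-1,0,-0.035,0,0],[-1,0,-0.07,0,0],[-1,0,-0.1,0,0],[-1,0,-0.117,0,0],[-1,0,-0.117,0.03,0]]]'>/dev/null; python3 chk.py 9;python3 -c "
from h import *
phi(285,310)"
```

```text
t 14.07 m [-26.9  49.9 196.9] rot [-3.140e+00  3.000e-03  1.847e+00] f [-7.8  2.   5.4] tq [-1.33  0.11  0.02] op 23.4 g 15.0 q6 [-0.08  0.39  1.56 -0.    1.19 -0.35]
t 14.9 m [-34.3 166.6 220.3] rot [3.135 0.004 1.846] f [ 0.1 -2.3  0.3] tq [-0.05 -0.06  0.01] op 28.0 g 0.0 q6 [-0.19  0.16  1.81 -0.    1.16 -0.47]
285 [[337.5, 264.8], [336.5, 248.7], [335.5, 232.1]]
290 [[337.4, 266.0], [336.4, 249.8], [335.4, 233.2]]
295 [[337.0, 267.3], [336.0, 251.0], [335.0, 234.2]]
300 [[336.4, 268.6], [335.4, 252.1], [334.4, 235.3]]
305 [[335.5, 269.8], [334.5, 253.3], [333.5, 236.4]]
red [327 234  15  36 458] [334.5 251.4]
```

```bash
python3 -m jog '[[[-1,0.001,0,0.03,0],[-1,0.001,0,0.06,0],[-1,0.001,0,0.06,0],[-1,0.001,0,0.06,0]]]' >/dev/null; python3 chk.py 9 && python3 -m jog '[[[-1,0,0.005,0,0],[-1,0,0.01,0,0],[-1,0,0.014,0,0],[-1,0,0.018,0,0],[-1,0,0.022,0,0]]]' >/dev/null && python3 chk.py 14 && python3 -m jog '[[[-1,0,0.004,0,0],[-1,0,0.008,0,0],[-1,0,0.012,0,0],[-1,0,0.016,0,0],[-1,0,0.02,0,0]]]' >/dev/null && python3 chk.py 14 && python3 -m jog '[[[-1,0,0.004,0,0],[-1,0,0.008,0,0],[-1,0,0.012,0,0],[-1,0,0.015,0,0]]]' >/dev/null && python3 chk.py 14 && python3 -c "
from h import *
phi(345,370)"
```

```text
t 15.28 m [-32.  166.7 156.1] rot [-3.138e+00 -2.000e-03  1.847e+00] f [ 0.1 -0.7  0.1] tq [-0.05  0.03  0.01] op 1.1 g 0.0 q6 [-0.19  0.25  1.91  0.    0.99 -0.47]
t 15.7 m [-32.3 144.1 157.4] rot [-3.141  0.     1.847] f [-1.1 10.7  3.9] tq [-0.43  0.73 -0.13] op 0.6 g 0.0 q6 [-0.17  0.28  1.85 -0.    1.01 -0.44]
t 16.12 m [-31.8 124.9 156.7] rot [-3.139e+00 -1.000e-03  1.848e+00] f [0.2 5.2 0.3] tq [-0.19  0.57  0.19] op 0.4 g 0.0 q6 [-0.15  0.31  1.81 -0.    1.02 -0.42]
t 16.45 m [-32.  108.8 156.7] rot [-3.141 -0.     1.847] f [ 2.   4.  -1.7] tq [-0.11  0.52  0.26] op 0.4 g 0.0 q6 [-0.13  0.34  1.77  0.    1.04 -0.41]
345 [[320.1, 278.4], [318.8, 261.4], [317.5, 243.9]]
350 [[317.3, 279.2], [316.0, 262.1], [314.7, 244.6]]
355 [[314.4, 279.8], [313.1, 262.7], [311.7, 245.2]]
360 [[311.4, 280.3], [310.0, 263.2], [308.6, 245.7]]
365 [[308.4, 280.7], [306.9, 263.6], [305.5, 246.1]]
red [308 242  16  39 505] [315.7 261.4]
```

```bash
C="python3 chk.py 12"; J="python3 -m jog"
$J '[[[-1,0,0.002,0,0],[-1,0,0.004,0,0]]]' >/dev/null && $C && $J '[[[-1,0,0.002,0,0],[-1,0,0.004,0,0]]]' >/dev/null && $C && $J '[[[-1,0,0.002,0,0],[-1,0,0.004,0,0]]]' >/dev/null && $C && $J '[[[-1,0,0.002,0,0],[-1,0,0.004,0,0]]]' >/dev/null && $C && $J '[[[-1,0,0.002,0,0],[-1,0,0.004,0,0]]]' >/dev/null && $C && $J '[[[-1,0,0.002,0,0],[-1,0,0.004,0,0]]]' >/dev/null && $C && $J '[[[-1,0,0.002,0,0],[-1,0,0.004,0,0]]]' >/dev/null && $C && $J '[[[-1,0,0.002,0,0],[-1,0,0.004,0,0]]]' >/dev/null && $C && $J '[[[-1,0,0.002,0,0],[-1,0,0.004,0,0]]]' >/dev/null && $C && $J '[[[-1,0,0.002,0,0],[-1,0,0.004,0,0]]]' >/dev/null && $C && $J '[[[-1,0,0.002,0,0],[-1,0,0.004,0,0]]]' >/dev/null && $C && $J '[[[-1,0,0.002,0,0],[-1,0,0.004,0,0]]]' >/dev/null && $C && $J '[[[-1,0,0.002,0,0],[-1,0,0.004,0,0]]]' >/dev/null && $C && $J '[[[-1,0,0.002,0,0],[-1,0,0.004,0,0]]]' >/dev/null && $C
python3 -c "
from h import *
phi(365,430)
im=robot.read_camera('scene')
print([tuple(int(c) for c in im[312,u]) for u in range(242,249)])"
```

```text
t 16.67 m [-32.3 104.8 156.8] rot [ 3.142 -0.     1.847] f [ 0.8  5.4 -1.1] tq [-0.09  0.5   0.2 ] op 0.4 g 0.0 q6 [-0.13  0.34  1.76  0.    1.04 -0.41]
t 16.83 m [-32.2 100.9 156.8] rot [ 3.142 -0.     1.847] f [ 0.2  3.8 -1.1] tq [-0.14  0.45  0.23] op 0.3 g 0.0 q6 [-0.13  0.35  1.75  0.    1.04 -0.4 ]
t 17.0 m [-32.2  96.8 156.8] rot [ 3.142 -0.     1.847] f [ 1.5  4.2 -0.4] tq [-0.11  0.47  0.27] op 0.4 g 0.0 q6 [-0.12  0.36  1.74  0.    1.05 -0.4 ]
t 17.17 m [-32.2  92.8 156.8] rot [-3.142 -0.     1.847] f [ 1.7  4.2 -1.2] tq [-0.16  0.55  0.21] op 0.2 g 0.0 q6 [-0.12  0.36  1.73  0.    1.05 -0.4 ]
t 17.33 m [-32.2  88.8 156.7] rot [-3.141 -0.     1.847] f [ 1.   4.1 -2.6] tq [-0.06  0.53  0.23] op 0.5 g 0.0 q6 [-0.12  0.37  1.72  0.    1.05 -0.39]
t 17.5 m [-32.2  84.8 156.8] rot [-3.141 -0.     1.847] f [ 0.2  3.9 -2. ] tq [-0.13  0.54  0.24] op 0.3 g 0.0 q6 [-0.11  0.38  1.71  0.    1.06 -0.39]
t 17.67 m [-32.3  80.8 156.8] rot [-3.142  0.     1.847] f [ 0.2  4.3 -0.8] tq [-0.25  0.55  0.16] op 0.7 g 0.0 q6 [-0.11  0.38  1.7  -0.    1.06 -0.39]
t 17.83 m [-32.3  76.8 156.8] r
[... 1174 characters left out ...]
64.1], [299.1, 246.6]]
380 [[299.2, 281.2], [297.6, 264.2], [296.0, 246.7]]
385 [[296.1, 281.1], [294.6, 264.1], [292.9, 246.6]]
390 [[293.2, 280.9], [291.6, 263.9], [289.9, 246.5]]
395 [[290.4, 280.6], [288.7, 263.7], [287.0, 246.3]]
400 [[287.7, 280.1], [286.0, 263.3], [284.3, 246.0]]
405 [[285.2, 279.6], [283.5, 262.8], [281.7, 245.5]]
410 [[282.8, 278.9], [281.1, 262.2], [279.3, 245.0]]
415 [[280.7, 278.1], [278.9, 261.5], [277.1, 244.4]]
420 [[278.8, 277.3], [277.0, 260.7], [275.2, 243.7]]
425 [[277.0, 276.4], [275.3, 259.9], [273.4, 243.0]]
red [272 243  17  38 469] [279.9 262. ]
[(14, 62, 158), (14, 65, 162), (13, 60, 156), (20, 50, 117), (126, 92, 56), (162, 116, 39), (143, 101, 39)]
```

```bash
C="python3 chk.py 12"; J="python3 -m jog"
$J '[[[-1,0,0.002,0,0],[-1,0,0.004,0,0]]]' >/dev/null && $C && $J '[[[-1,0,0.001,0,0],[-1,0,0.002,0,0]]]' >/dev/null && $C && $J '[[[0.3,0,-0.012,0,0],[0.3,0,-0.012,-0.04,0],[0.3,0,-0.012,-0.08,0],[0.3,0,0.02,-0.09,0],[0.3,0,0.055,-0.09,0]]]' >/dev/null && $J '[[[0.3,0.003,0.03,0,0],[0.3,0.005,0.041,0,0],[0.3,0.005,0.041,0,0],[0.3,0.005,0.041,0.03,0],[0.3,0.005,0.041,0.048,0]]]' >/dev/null; python3 chk.py 9 && $J '[[[-1,0,0,0,0],[-1,0,0,0,0],[-1,0,0,0,0],[-1,0,0,0,0],[-1,0,0,0,0]]]'  >/dev/null; $J '[[[-1,0,0,0,0],[-1,0,0,0,0]]]'>/dev/null; python3 chk.py 9
python3 -c "
from h import *
print(np.degrees(np.arcsin(mach(robot.observe()['tool_pos'])[1]/.057)))
tab(60,120,2)
tab(120,180,2)"
```

```text
t 19.1 m [-32.1  49.4 156.6] rot [-3.14  -0.     1.847] f [ 0.9  5.6 -1.3] tq [-0.19  0.93  0.18] op 0.6 g 0.0 q6 [-0.09  0.43  1.61 -0.    1.1  -0.37]
t 19.27 m [-32.1  47.4 156.6] rot [-3.140e+00 -1.000e-03  1.847e+00] f [ 1.   6.7 -1.6] tq [-0.18  0.81  0.13] op 0.6 g 0.0 q6 [-0.09  0.44  1.61  0.    1.1  -0.36]
t 20.1 m [-27.4 -49.5 198.3] rot [3.139e+00 1.000e-03 1.847e+00] f [-0.7 -0.2 -0.7] tq [-0.06  0.04 -0.  ] op 58.5 g 0.0 q6 [-0.03  0.56  1.27  0.    1.31 -0.3 ]
t 20.68 m [-27.5 -49.3 199.8] rot [3.140e+00 1.000e-03 1.847e+00] f [0.3 0.4 2.7] tq [-0.16  0.18 -0.03] op 23.5 g 15.0 q6 [-0.03  0.56  1.27 -0.    1.31 -0.3 ]
-59.83369844373767
60.0 [[-1, -0.0014, 0.0009, 0.001, 0], [-1, -0.0029, 0.0018, 0.0021, 0], [-1, -0.0044, 0.0027, 0.0031, 0], [-1, -0.0059, 0.0034, 0.0041, 0], [-1, -0.0074, 0.0042, 0.0052, 0]]
70.0 [[-1, -0.0015, 0.0006, 0.0011, 0], [-1, -0.0031, 0.0012, 0.0022, 0], [-1, -0.0046, 0.0017, 0.0033, 0], [-1, -0.0062, 0.0022, 0.0044, 0], [-1, -0.0078, 0.0025, 0.0055, 0]]
80.0 [[-1, -0.0016, 0.0003, 0.0011, 0], [-1, -0.0033, 0.0006, 0.0023, 0], [-1, -0.0049, 0.
[... 1005 characters left out ...]
 -0.0015, 0.0007, 0], [-1, -0.002, -0.0031, 0.0014, 0], [-1, -0.003, -0.0047, 0.0021, 0], [-1, -0.0038, -0.0064, 0.0027, 0], [-1, -0.0047, -0.0081, 0.0033, 0]]
150.0 [[-1, -0.0008, -0.0017, 0.0005, 0], [-1, -0.0015, -0.0035, 0.0011, 0], [-1, -0.0022, -0.0053, 0.0016, 0], [-1, -0.0028, -0.0071, 0.002, 0], [-1, -0.0034, -0.009, 0.0024, 0]]
160.0 [[-1, -0.0006, -0.0019, 0.0004, 0], [-1, -0.001, -0.0038, 0.0007, 0], [-1, -0.0014, -0.0057, 0.001, 0], [-1, -0.0018, -0.0076, 0.0013, 0], [-1, -0.0021, -0.0096, 0.0015, 0]]
170.0 [[-1, -0.0003, -0.002, 0.0002, 0], [-1, -0.0005, -0.0039, 0.0003, 0], [-1, -0.0006, -0.0059, 0.0004, 0], [-1, -0.0007, -0.0079, 0.0005, 0], [-1, -0.0007, -0.0099, 0.0005, 0]]
```

```bash
cat > ct.py <<'E'
import sys
from h import *
o=robot.observe(); m=mach(o["tool_pos"]); f=A.inv().apply(o["contact_force"])
v=(m-[-.006,0,.119+.0])-.074*OUT-[0,0,0]; ph=np.degrees(np.arctan2(-m[1],(v@UP)))%360
p=np.radians(ph); t=-np.sin(p)*UP-np.cos(p)*Y
print("t",round(o["time"],2),"phi",round(ph,1),"m",(m*1e3).round(1),"f",f.round(1),"ft",round(f@t,1),"g",round(o["grip_force"],1)); sys.exit(int(abs(f@t)>float(sys.argv[1])))
E
C="python3 ct.py 8"; J="python3 -m jog"
$C; $J '[[[-1,-0.0014,0.0009,0.001,0],[-1,-0.0029,0.0018,0.0021,0]]]' >/dev/null && $C && $J '[[[-1,-0.0015,0.0009,0.001,0],[-1,-0.003,0.0016,0.0021,0]]]' >/dev/null && $C && $J '[[[-1,-0.0015,0.0008,0.001,0],[-1,-0.003,0.0014,0.0021,0]]]' >/dev/null && $C && $J '[[[-1,-0.0015,0.0005,0.001,0],[-1,-0.0031,0.001,0.0022,0]]]' >/dev/null && $C && $J '[[[-1,-0.0016,0.0004,0.001,0],[-1,-0.0032,0.0008,0.0022,0]]]' >/dev/null && $C && $J '[[[-1,-0.0016,0.0003,0.001,0],[-1,-0.0033,0.0005,0.0023,0]]]' >/dev/null && $C && $J '[[[-1,-0.0016,0.0001,0.001,0],[-1,-0.0032,0.0001,0.0023,0]]]' >/dev/null && $C
```

```text
t 20.68 phi 59.7 m [-27.5 -49.3 199.8] f [0.3 0.4 2.7] ft -1.8 g 15.0
t 20.85 phi 63.7 m [-30.2 -51.2 197.7] f [0.3 1.2 5.8] ft -3.8 g 15.0
t 21.02 phi 67.2 m [-32.7 -52.6 195.8] f [ 3.9  3.9 10.5] ft -10.0 g 15.0
```

```bash
C="python3 ct.py 18"; J="python3 -m jog"
$J '[[[-1,-0.0007,0.0004,0.0005,0]]]' >/dev/null && $C && $J '[[[-1,-0.0007,0.0003,0.0005,0]]]' >/dev/null && $C; $J '[[[-1,0,0,0,0]]]' >/dev/null; $C; python3 -c "
from h import *
im=robot.read_camera('scene')
print([tuple(int(c) for c in im[312,u]) for u in range(242,249)])"
```

```text
t 21.1 phi 67.8 m [-33.2 -52.9 195.4] f [ 5.2  4.1 10.9] ft -11.3 g 15.0
t 21.18 phi 68.3 m [-33.6 -53.1 195.1] f [ 6.4  4.7 12. ] ft -13.0 g 15.0
t 21.27 phi 68.3 m [-33.5 -53.1 195.2] f [ 4.7  4.6 10.8] ft -11.0 g 15.0
[(17, 66, 161), (13, 65, 164), (15, 64, 161), (10, 46, 121), (125, 90, 57), (164, 117, 39), (143, 101, 37)]
```

```bash
C="python3 ct.py 22"; J="python3 -m jog"
$J '[[[-1,0,0,0,0],[-1,0,0,0,0]]]' 35 >/dev/null && $C && $J '[[[-1,-0.0007,0.0003,0.0005,0],[-1,-0.0014,0.0006,0.001,0]]]' >/dev/null && $C && $J '[[[-1,-0.0007,0.0003,0.0005,0],[-1,-0.0014,0.0006,0.001,0]]]' >/dev/null && $C; $J '[[[-1,0,0,0,0]]]' >/dev/null; $C
```

```text
t 21.48 phi 68.1 m [-33.4 -53.  195.3] f [ 5.3  4.  11.5] ft -11.7 g 35.0
t 21.65 phi 69.5 m [-34.4 -53.5 194.5] f [ 7.5  5.  14.5] ft -15.3 g 35.0
t 21.82 phi 70.7 m [-35.4 -54.  193.8] f [ 9.   6.5 16.5] ft -18.1 g 35.0
t 21.9 phi 70.7 m [-35.3 -54.  193.8] f [ 8.6  8.  16.2] ft -18.0 g 35.0
```

```bash
C="python3 ct.py 22"; J="python3 -m jog"
$J '[[[-1,0.0016,-0.0006,-0.0011,0],[-1,0.0031,-0.0012,-0.0022,0],[-1,0.006,-0.0026,-0.0042,0],[-1,0.009,-0.0045,-0.0063,0],[-1,0.0117,-0.0063,-0.0083,0]]]' 15 >/dev/null; $C; $J '[[[0.3,-0.002,0,0,0],[0.3,-0.004,0,0,0],[0.3,-0.006,0,0,0],[0.3,-0.006,0,-0.025,0],[0.3,-0.006,0,-0.05,0]]]' >/dev/null; python3 - <<'E'
from h import *
st(); phi(50,70)
im=robot.read_camera("top")[140:260,110:270,::-1]; cv2.imwrite("pics/t6.png",cv2.resize(im,(640,480),interpolation=2))
for z in(.145,.1):print("guide right end top",(mach(plane("top",(213,193),z))*1e3).round(0),(mach(plane("top",(150,243),z))*1e3).round(0),(mach(plane("top",(208,152),z))*1e3).round(0))
E
```

```text
t 22.32 phi 58.6 m [-26.5 -48.5 200. ] f [-4.  -2.4 -1.3] ft 4.7 g 15.0
t 22.73 m [-31.6 -47.  248.4] rot [-3.137e+00 -2.000e-03  1.846e+00] f [ 0.  -0.8  0.8] tq [-0.05 -0.03 -0.03] op 52.0 g 0.0 q6 [-0.03  0.53  1.18  0.    1.43 -0.31]
50 [[282.8, 278.9], [281.1, 262.2], [279.3, 245.0]]
55 [[280.7, 278.1], [278.9, 261.5], [277.1, 244.4]]
60 [[278.8, 277.3], [277.0, 260.7], [275.2, 243.7]]
65 [[277.0, 276.4], [275.3, 259.9], [273.4, 243.0]]
red [269 242  16  38 486] [276.8 260.1]
guide right end top [   6. -115.  145.] [147. -55. 145.] [  -6. -196.  145.]
guide right end top [   8. -124.  100.] [154. -62. 100.] [  -5. -209.  100.]
```

View pics/t6.png

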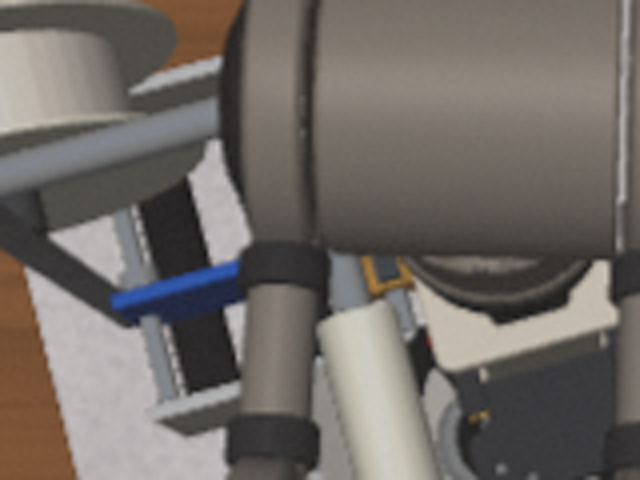

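```bash
J="python3 -m jog"
$J '[[[-1,-0.001,0.03,0,0],[-1,-0.001,0.065,0,0],[-1,-0.001,0.1,0,0],[-1,-0.001,0.122,0,0],[-1,-0.001,0.122,0,0]]]' >/dev/null; python3 chk.py 9 && $J '[[[-1,0,0,0.03,0],[-1,0,0,0.06,0],[-1,0,0,0.08,0],[-1,0,0,0.088,0],[-1,0,0,0.088,0]]]' >/dev/null; python3 chk.py 9
```

```text
t 23.25 m [ -32.4 -172.6  245.5] rot [-3.139e+00 -2.000e-03  1.848e+00] f [-0.1 -1.3  0.1] tq [-0.12  0.01 -0.01] op 30.9 g 0.0 q6 [ 0.02  0.81  0.68  0.    1.65 -0.26]
t 23.67 m [ -32.5 -168.4  158.8] rot [-3.136e+00 -2.000e-03  1.847e+00] f [-0.3 -0.8  0.3] tq [-0.1   0.01 -0.02] op 1.1 g 0.0 q6 [ 0.02  0.83  0.86  0.    1.45 -0.26]
```

```bash
J="python3 -m jog"; C="python3 chk.py 14"
$J '[[[-1,0,-0.005,0,0],[-1,0,-0.01,0,0],[-1,0,-0.015,0,0],[-1,0,-0.018,0,0],[-1,0,-0.021,0,0]]]' >/dev/null; $C && $J '[[[-1,0,-0.004,0,0],[-1,0,-0.008,0,0],[-1,0,-0.012,0,0],[-1,0,-0.016,0,0],[-1,0,-0.02,0,0]]]' >/dev/null && $C && $J '[[[-1,0,-0.004,0,0],[-1,0,-0.008,0,0],[-1,0,-0.012,0,0],[-1,0,-0.016,0,0],[-1,0,-0.02,0,0]]]' >/dev/null && $C; python3 -c "
from h import *
phi(0,40)"
```

```text
t 24.08 m [ -32.8 -148.9  163.4] rot [3.14  0.    1.847] f [-0.3  0.3  0.3] tq [-0.07  0.03  0.  ] op 0.3 g 0.0 q6 [ 0.01  0.78  0.95  0.    1.4  -0.27]
t 24.5 m [ -32.7 -129.2  163.6] rot [3.139e+00 1.000e-03 1.847e+00] f [-1.2 -0.2  6.6] tq [-0.18  0.45  0.06] op 0.4 g 0.0 q6 [ 0.    0.74  1.03  0.    1.36 -0.28]
t 24.92 m [ -32.6 -108.4  161.4] rot [-3.141 -0.     1.847] f [-0.5 -0.3  1. ] tq [ 0.01  0.02 -0.04] op 0.4 g 0.0 q6 [-0.01  0.7   1.11  0.    1.33 -0.28]
0 [[311.4, 280.3], [310.0, 263.2], [308.6, 245.7]]
5 [[308.4, 280.7], [306.9, 263.6], [305.5, 246.1]]
10 [[305.3, 281.0], [303.8, 263.9], [302.3, 246.4]]
15 [[302.2, 281.2], [300.7, 264.1], [299.1, 246.6]]
20 [[299.2, 281.2], [297.6, 264.2], [296.0, 246.7]]
25 [[296.1, 281.1], [294.6, 264.1], [292.9, 246.6]]
30 [[293.2, 280.9], [291.6, 263.9], [289.9, 246.5]]
35 [[290.4, 280.6], [288.7, 263.7], [287.0, 246.3]]
red [269 251  15  28 360] [276.4 264.6]
```

```bash
J="python3 -m jog"; C="python3 chk.py 14"
$J '[[[-1,0,0.0,-0.006,0],[-1,0,0.03,-0.006,0],[-1,0,0.06,-0.006,0],[-1,0,0.06,0.009,0],[-1,0,0.06,0.009,0]]]' >/dev/null; $C && $J '[[[-1,0,-0.005,0,0],[-1,0,-0.01,0,0],[-1,0,-0.015,0,0],[-1,0,-0.019,0,0],[-1,0,-0.023,0,0]]]' >/dev/null; $C && $J '[[[-1,0,-0.003,0,0],[-1,0,-0.006,0,0],[-1,0,-0.009,0,0]]]' >/dev/null && $C; python3 -c "
from h import *
phi(35,60)"
```

```text
t 25.38 m [ -32.3 -169.2  149.7] rot [-3.138e+00 -1.000e-03  1.847e+00] f [ 0.2  0.5 -1.2] tq [-0.02  0.09 -0.01] op 0.2 g 0.0 q6 [ 0.02  0.84  0.88  0.    1.43 -0.26]
t 25.8 m [ -32.9 -145.8  154.5] rot [3.139e+00 1.000e-03 1.847e+00] f [-1.8 -6.8  2.9] tq [-0.03 -0.51  0.05] op 0.4 g 0.0 q6 [ 0.01  0.78  0.98  0.    1.38 -0.27]
t 26.05 m [ -32.8 -138.6  155.1] rot [3.135e+00 1.000e-03 1.847e+00] f [ 0.5 -6.8  1.1] tq [ 0.16 -0.64 -0.15] op 0.6 g 0.0 q6 [ 0.    0.76  1.01  0.    1.36 -0.27]
35 [[290.4, 280.6], [288.7, 263.7], [287.0, 246.3]]
40 [[287.7, 280.1], [286.0, 263.3], [284.3, 246.0]]
45 [[285.2, 279.6], [283.5, 262.8], [281.7, 245.5]]
50 [[282.8, 278.9], [281.1, 262.2], [279.3, 245.0]]
55 [[280.7, 278.1], [278.9, 261.5], [277.1, 244.4]]
red [275 243  15  38 417] [282.3 264. ]
```

```bash
J="python3 -m jog"; C="python3 chk.py 14"
$J '[[[-1,0,-0.004,0,0],[-1,0,-0.008,0,0],[-1,0,-0.012,0,0],[-1,0,-0.016,0,0],[-1,0,-0.02,0,0]]]' >/dev/null; $C && $J '[[[-1,0,-0.004,0,0],[-1,0,-0.008,0,0],[-1,0,-0.012,0,0],[-1,0,-0.016,0,0],[-1,0,-0.02,0,0]]]' >/dev/null && $C && $J '[[[-1,0,-0.004,0,0],[-1,0,-0.008,0,0],[-1,0,-0.012,0,0],[-1,0,-0.015,0,0],[-1,0,-0.015,0,0]]]' >/dev/null && $C; python3 -c "
from h import *
phi(325,360)"
```

```text
t 26.52 m [ -32.6 -117.5  154.1] rot [3.138 0.    1.847] f [ 0.4 -5.1  3.6] tq [ 0.21 -0.11 -0.28] op 0.5 g 0.0 q6 [-0.    0.73  1.09  0.    1.32 -0.28]
t 26.93 m [-32.1 -97.3 154.6] rot [ 3.139 -0.     1.847] f [ 1.9 -3.7  4.8] tq [ 0.23  0.23 -0.28] op 0.7 g 0.0 q6 [-0.01  0.69  1.16  0.    1.29 -0.29]
t 27.35 m [-32.7 -81.4 153.5] rot [-3.142  0.     1.847] f [ 0.2 -1.5  5. ] tq [ 0.05  0.28 -0.04] op 0.5 g 0.0 q6 [-0.02  0.66  1.22 -0.    1.26 -0.29]
325 [[329.6, 274.6], [328.4, 257.8], [327.3, 240.5]]
330 [[327.5, 275.7], [326.3, 258.8], [325.1, 241.5]]
335 [[325.2, 276.7], [324.0, 259.7], [322.8, 242.4]]
340 [[322.7, 277.6], [321.5, 260.6], [320.2, 243.2]]
345 [[320.1, 278.4], [318.8, 261.4], [317.5, 243.9]]
350 [[317.3, 279.2], [316.0, 262.1], [314.7, 244.6]]
355 [[314.4, 279.8], [313.1, 262.7], [311.7, 245.2]]
red [312 242  15  38 487] [319.3 261.4]
```

```bash
J="python3 -m jog"
$J '[[[-1,0,-0.002,0,0],[-1,0,-0.004,0,0],[-1,0,-0.004,0,0]]]' >/dev/null;python3 chk.py 14; $J '[[[-1,0,0.008,0,0],[-1,0,0.016,0,0],[-1,0,0.016,-0.03,0],[-1,0,0.016,-0.07,0],[-1,-0.02,0.016,-0.1,0]]]' >/dev/null; $J '[[[-1,-0.03,0,0,0],[-1,-0.05,0,0,0],[-1,-0.05,0,0,0],[-1,-0.05,0,0,0]]]' >/dev/null; python3 - <<'E'
from h import *
st();phi(330,350)
im=robot.read_camera('scene');print([tuple(int(c) for c in im[312,u]) for u in range(242,249)])
cv2.imwrite("pics/f.png",im[:,:,::-1])
E
```

```text
t 27.65 m [-32.8 -77.7 152.9] rot [-3.141  0.     1.847] f [-0.4 -2.1  4.5] tq [-0.01  0.26  0.01] op 0.7 g 0.0 q6 [-0.02  0.65  1.23 -0.    1.26 -0.3 ]
t 28.4 m [-103.7  -93.2  251.3] rot [-3.139e+00 -1.000e-03  1.845e+00] f [ 1.3 -0.3  0.3] tq [-0.03  0.05  0.03] op 0.5 g 0.0 q6 [-0.11  0.66  0.96 -0.    1.53 -0.39]
330 [[327.5, 275.7], [326.3, 258.8], [325.1, 241.5]]
335 [[325.2, 276.7], [324.0, 259.7], [322.8, 242.4]]
340 [[322.7, 277.6], [321.5, 260.6], [320.2, 243.2]]
345 [[320.1, 278.4], [318.8, 261.4], [317.5, 243.9]]
red [313 241  16  38 516] [320.5 259.7]
[(10, 60, 155), (14, 62, 157), (11, 50, 131), (65, 76, 103), (141, 113, 79), (159, 114, 39), (139, 100, 36)]
```

View pics/f.png

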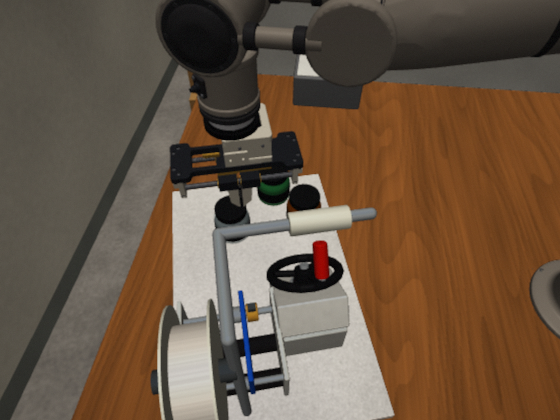

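```bash
python3 -c "
from cell import robot
print(robot.hand_in())"
```

```text
the job is handed in; nothing more can be done
None
```

I wound the wheel clockwise about 1.6 turns until the guide came up solid on its stop, at about 18 N at the handle. I then backed it off about 86° and let go, with the jars still in place and the gripper clear; I handed the job in at about 28 s, and the hand-in gave no verdict.

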